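# Lock the tablet tin's foot under the hold-down and draw off its deep lid

### The job

Slide the red-knobbed latch fully home so that it holds down the foot of the leaning tablet tin, then draw the tight yellow lid straight off along the tin and stand it mouth down on the blue silicone mat. Set the lid down rather than dropping it, leave the tin locked in its stand, and do not disturb the tumbler, mug, spray bottle or brush.

Things in the scene. Friction and masses are not known exactly. Their poses are not given: they have to be found in the camera images.
- stand: Fixed wooden stand, 124 x 240 mm, its top board sloping up away from the robot at 30 degrees. Origin on the table, 42 mm below the point of the slope where the middle of the tin's foot stands. z up, x level towards the slope's high side, y level along its width. Tin at y = 0, latch knob on the +y side; board from y = -70 to +170 mm.
- tin: Lower tin, loose: steel box 44 x 88 mm, rim 95 mm above the underside; brass foot 4 mm thick with two ears (20 mm wide, 14 mm out) on each long side. 0.35 kg. Origin: middle of the foot's underside. z along the tin (leans 30 degrees, top towards the robot), y level along the 88 mm side, x up the slope. 2 mm play in the stand; the lid may sit up to 3 degrees askew.
- lid_center (a point): Centre, half-way up, of the yellow lid: open-bottomed box, outside 52 x 96 x 63 mm, walls 2.5 mm. x along the 52 mm width (pinch this way), y along the 96 mm length, z out through the closed top; at the start parallel to the tin's axes. It covers 60 mm of the tin; tight all the way: 5 to 10 N to draw, more than the unlatched tin weighs. 0.11 kg.
- latch (a joint): Position of the sliding latch in metres: 0 fully back, 0.028 fully home against its stop. It is a flat steel fork round the tin's foot; back, its four tabs lie clear of the foot's ears and the tin can be lifted out; home, they lie 2 mm over the ears and hold the tin down. Stays where it is left; about 2 N friction.
- latch_knob (a point): Centre of the latch's red knob, cylinder 20 mm across, 40 mm long, standing square to the slope on the steel fork; rails 47 mm to either side reach 16 mm below this point. Axes as the tin's: z along the knob (30 degrees from vertical); the latch goes home along -y, towards the tin. When home, the knob's axis is 110 mm from the tin's axis.
- mat_top (a point): Middle of the top face of the blue silicone mat, 160 x 160 x 6 mm, fixed flat on the cabinet top; x and y along its sides, z up.
- tumbler: Stainless steel tumbler, 74 mm across, 110 mm tall, loose, standing; origin under its centre. Leave alone.
- mug: White mug, 72 mm across, 80 mm tall, loose, standing; origin under its centre. Leave alone.
- spray: Purple spray bottle lying on its side, 75 x 226 x 46 mm high, loose; origin under the middle of its body. Leave alone.
- brush: Wooden scrubbing brush, bristles down, 150 x 50 x 45 mm high, loose; origin under its middle. Leave alone.
There are look-alikes about, which are no part of the job. Of the things shaped like the part that bears mat_top, the blue one is meant.

How it is judged:
On the way, in this order (a step that is already met when the one before it is completed fails the run):
1. the latch is slid home over the tin's foot while the lid is still on (value of joint latch above 0.024 m and z of lid_center in the frame of tin below 0.075 m), for 0.2 s.
2. with the latch home and the tin still in its place, the lid is drawn off the tin (value of joint latch above 0.024 m and distance of tin from where it was at the start of the episode below 0.008 m and z of lid_center in the frame of tin above 0.122 m), for 0.05 s.
At the end, for the whole second after the job is handed in: The latch is home (at least 24 of 28 mm), the tin is within 8 mm of where it stood, and the lid stands at rest, mouth down and upright (within 7 degrees), directly on the mat, its centre within 55 mm of the mat's middle along each side (value of joint latch above 0.024 m and distance of tin from where it was at the start of the episode below 0.008 m and x of lid_center in the frame of mat_top between -0.055 and 0.055 m and y of lid_center in the frame of mat_top between -0.055 and 0.055 m and z of lid_center in the frame of mat_top between 0.0255 and 0.0375 m and angle between lid_center's own z axis and vertical below 0.12 rad and linear speed of each of lid, tin below 0.02 m/s); the robot touches nothing.
It fails at once if the tin is pulled or pushed more than 15 mm from its place in the stand (distance of tin from where it was at the start of the episode above 0.015 m).
It fails at once if the lid is dropped: moving faster than 0.6 m/s with no finger on it (linear speed of lid above 0.6 m/s and contact force between the fingers and lid below 0.05 N).
It fails at once if the tumbler, mug, spray bottle or brush is moved more than 30 mm or the tumbler or mug is knocked over (distance of any of tumbler, mug, spray, brush from where it was at the start of the episode above 0.03 m or angle between any of tumbler, mug's own z axis and vertical above 0.4 rad).
It also fails if it takes over 48 s, if anything falls off the work surface, if the arm or the gripper's body presses on something with over 40 N, if the wrist force passes 120 N, or if a joint passes its speed limit or range.

### The arm

A 6-joint arm with a two-finger parallel gripper is mounted at the origin on the work surface. World frame = base frame: x ahead of the robot, y to its left, z up, the work surface at z = 0. Lengths are in m, angles in rad, forces in N, time in s.
With the tool pointing down it reaches from about 0.275 to 0.85 m from the base axis. Payload 19 kg.
Tool frame: the origin (TCP) lies midway between the tips of the shut fingers; the grasp point (between the pads) lies 19 mm behind it; z points along the fingers, y is the direction in which the jaws open and shut (so a half turn about z gives the same grasp; the last joint's range is limited). The gripper opens to 85 mm and grips with 20 to 120 N. Pads are 22 mm wide; open, the fingers measure 114 mm over their backs; the gripper's body (76 mm by 85 mm) begins 54 mm behind the grasp point. The pads swing forward as they close: fully open they stand 13 mm farther back than shut.
Start: joints at [1.076, 0.15, 1.437, -0, 1.554, -0.134], TCP at [0.203, 0.538, 0.231] pointing down, gripper open.
Joint ranges: [-2.8, 2.8], [-0.68, 2.1], [0.12, 2.68], [-1.39, 4.53], [0.16, 2.79], [-2.81, 2.81]. Speed limits (rad/s): [1.89, 1.89, 2.22, 3.01, 3.01, 3.01].

### API

Orientations are given as a unit quaternion [w, x, y, z].
In Python, from bench import bot gives the robot as it stands.
- The arm moves only by the tool carry_out, never from a script. Its argument "plan" is a list of rows, each an object of numbers: "grip": the finger opening in m, from 0 to 0.0854; "x", "y", "z": the shift along the world's x, y, z in m; "wx", "wy", "wz": the turn, a rotation vector about the world's x, y, z in degrees. A call has exactly 5 rows; each row is the pose to reach, as a shift and turn from the pose measured when the call began; what a row does not reach only later rows make up. A row lasts 1/12 s, in which the tool goes at most 41.7 mm and 7.16 degrees, less where a joint would pass 70% of its speed; a pose out of reach is approached as far as the arm can. A call with a gripper value outside its range is refused whole. The fingers move at their own pace and stop on an object; the grip force is fixed at half the most. Time passes only in rows, so rows that repeat a pose let the fingers close, or fill a call up. It gives the time, the measured TCP pose, the force and the opening at its end, in the units of the state.
- bot.get_obs(): the state, without advancing time (a new reading comes with each control period).
- bot.camera(name): name is "scene" or "top" or "wrist"; returns the picture (384x512x3 uint8, blue, green, red); there is no depth.
- bot.calibration(name): a dict with "intrinsics" (3x3 intrinsics, pixels), "R" (3x3) and "t" (3): a world point X has camera coordinates R X + t. Camera axes: x right, y down, z forward; pixel columns grow to the right and rows downward; lengths in m; the calibration is good to about 2 mm. A picture is of the moment at which its call begins: read the wrist's pose just before it. calibration takes no time and is no camera call; for the wrist camera it gives the pose at the moment of the call.
- bot.job_done(): hands the job in, once; it reports no verdict.
The state is a dict: "time": time; "joint_pos": joint angles; "qvel": joint speeds; "joint_efforts": joint torques, N m; "position": TCP position; "tool_rot": TCP orientation; "force": force on the tool from outside, world axes, zero at the start; "ft_torque": the same for the moment, N m; "opening": finger opening in m.
Only numpy, scipy, OpenCV 4.12 (cv2) and the standard library are available. Lean on these libraries where they do the work, as an engineer would, in place of code of your own. Each camera call takes 0.05 s, during which the arm holds its last target. There are 200 camera calls.

## Working session

There is one attempt and no reset: what is moved stays moved. The work goes in short steps, Python scripts to look and compute and a tool call to move; the robot and the scene stay as the last step left them, time stands still between calls to the robot, and variables do not carry over. Pictures are saved under pics/ and viewed, about 8 in all and at most 12, crops included, and the job is handed in when it is done.

Besides the shell and the picture viewer there is one more tool, called after "Emit:" as a command line: name --argument value ..., lists and objects as JSON in quotes. carry_out: Moves the arm, as the interface text tells. Its arguments: {"type":"object","properties":{"plan":{"type":"array"}},"required":["plan"]}

```bash
mkdir -p pics; ls; python3 - <<'E'
from bench import bot
import cv2,numpy as np
o=bot.get_obs(); print({k:np.round(v,3).tolist() for k,v in o.items()})
for n in("scene","top"):
    c=bot.calibration(n);print(n,np.round(c["intrinsics"],1).tolist(),np.round(c["R"],3).tolist(),np.round(c["t"],3).tolist())
    im=bot.camera(n);cv2.imwrite(f"pics/{n}0.png",im)
E
```

```text
pics
{'time': 0.0, 'joint_pos': [1.076, 0.151, 1.438, 0.0, 1.554, -0.134], 'qvel': [-0.0, -0.001, -0.001, -0.001, 0.001, -0.001], 'joint_efforts': [-0.003, -71.303, -57.086, -0.0, 0.009, 0.0], 'position': [0.203, 0.538, 0.231], 'tool_rot': [-0.0, 0.179, 0.984, -0.001], 'force': [0.499, 0.169, 0.572], 'ft_torque': [0.009, 0.01, 0.053], 'opening': 0.085}
scene [[439.3, 0.0, 256.5], [0.0, 439.3, 188.9], [0.0, 0.0, 1.0]] [[-0.323, 0.946, 0.002], [0.703, 0.242, -0.669], [-0.634, -0.215, -0.743]] [0.108, -0.305, 1.596]
top [[429.7, 0.0, 259.2], [0.0, 429.7, 184.9], [0.0, 0.0, 1.0]] [[-0.014, -1.0, -0.014], [-0.981, 0.017, -0.195], [0.196, 0.011, -0.981]] [0.062, 0.502, 1.532]
```

View pics/scene0.png

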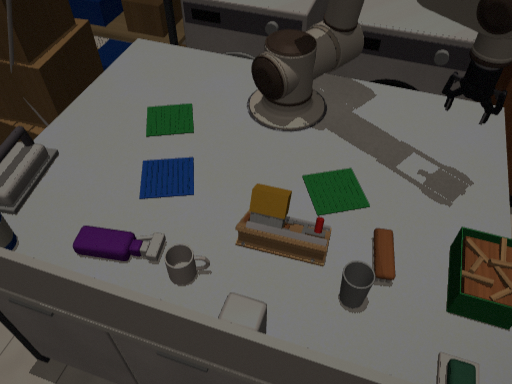

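View pics/top0.png

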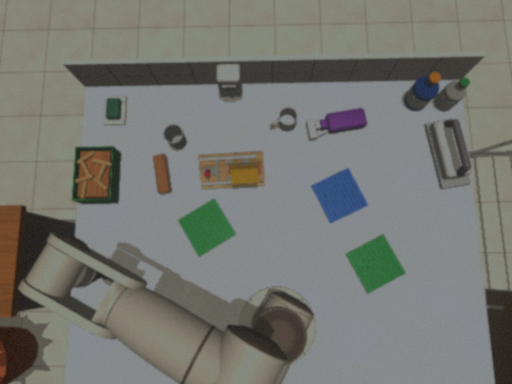

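Scene picture: yellow lid (270,202), red knob (319,225), blue mat (167,177); green mats at (170,119) and (335,190) are the look-alikes. Top picture: lid (244,174), knob (208,174), blue mat (339,195), and brush at (162,173), tumbler (175,137), mug (287,119).

```bash
cat > h.py <<'E'
import cv2,numpy as np
from bench import bot
from scipy.spatial.transform import Rotation as Ro
def ray(c,p):
    R,t=np.array(c["R"]),np.array(c["t"]); d=R.T@np.linalg.inv(c["intrinsics"])@[p[0],p[1],1]
    return -R.T@t, d/np.linalg.norm(d)
def plane(c,p,z):
    o,d=ray(c,p); return o+d*(z-o[2])/d[2]
def tri(rs):
    A=sum(np.eye(3)-np.outer(d,d) for o,d in rs); b=sum((np.eye(3)-np.outer(d,d))@o for o,d in rs)
    x=np.linalg.solve(A,b); return x,[np.linalg.norm(np.cross(x-o,d)) for o,d in rs]
def proj(c,X):
    v=np.array(c["R"])@X+np.array(c["t"]); v=np.array(c["intrinsics"])@v; return v[:2]/v[2]
HSV=dict(yellow=((16,120,60),(32,255,255)),red=((0,170,70),(6,255,255)),blue=((105,120,50),(122,255,255)))
def mask(im,col,roi=None):
    m=cv2.inRange(cv2.cvtColor(im,cv2.COLOR_BGR2HSV),*HSV[col])
    if col=="red": m|=cv2.inRange(cv2.cvtColor(im,cv2.COLOR_BGR2HSV),(174,170,70),(180,255,255))
    if roi: k=np.zeros_like(m);x0,x1,y0,y1=roi;k[y0:y1,x0:x1]=255;m&=k
    return m
def blobs(m,a=8):
    n,l,s,c=cv2.connectedComponentsWithStats(m); return [(s[i].tolist(),c[i].round(1).tolist()) for i in range(1,n) if s[i,4]>a]
def row(im=None): pass
E
python3 - <<'E'
from h import *
rois={"scene":dict(yellow=(240,300,175,225),red=(305,335,205,240),blue=(120,210,145,210)),"top":dict(yellow=(225,268,155,192),red=(195,222,160,190),blue=(300,375,160,230))}
R={}
for n in rois:
    im=cv2.imread(f"pics/{n}0.png");c=bot.calibration(n)
    for col,r in rois[n].items():
        m=mask(im,col,r);b=max(blobs(m),key=lambda q:q[0][4],default=None)
        cnt=max(cv2.findContours(m,0,2)[0],key=cv2.contourArea);ap=cv2.approxPolyDP(cnt,3,True)[:,0].tolist()
        print(n,col,b,ap);R[n,col]=ray(c,b[1])
        if col=="blue":
            box=cv2.boxPoints(cv2.minAreaRect(cnt)); P=[plane(c,p,.006) for p in ap]
            print("mat",plane(c,b[1],.006).round(4),np.round(P,3).tolist())
for col in("yellow","red","blue"): print(col,tri([R["scene",col],R["top",col]]))
a=cv2.imread("pics/scene0.png")[170:270,215:345];b=cv2.imread("pics/top0.png")[140:200,185:280]
cv2.imwrite("pics/crop0.png",cv2.resize(a,None,fx=6,fy=6,interpolation=2)); cv2.imwrite("pics/crop1.png",cv2.resize(b,None,fx=8,fy=8,interpolation=2))
E
```

```text
scene yellow ([249, 184, 43, 35, 1057], [269.1, 200.7]) [[257, 184], [252, 189], [249, 211], [284, 218], [291, 191]]
scene red ([315, 218, 9, 15, 94], [318.8, 224.9]) [[317, 218], [315, 231], [320, 232], [323, 219]]
scene blue ([140, 157, 54, 42, 1967], [167.0, 177.8]) [[192, 157], [143, 161], [140, 198], [193, 194]]
mat [ 0.4739 -0.241   0.006 ] [[0.365, -0.207, 0.006], [0.433, -0.346, 0.006], [0.573, -0.279, 0.006], [0.508, -0.139, 0.006]]
top yellow ([225, 163, 37, 22, 573], [244.0, 174.0]) [[261, 180], [257, 163], [231, 165], [230, 173], [225, 172], [231, 176], [232, 184]]
top red None [[207, 172], [206, 175]]Traceback (most recent call last):
  File "<stdin>", line 9, in <module>
TypeError: 'NoneType' object is not subscriptable
```

```bash
sed -i 's/red=((0,170,70)/red=((0,130,50)/; s/(174,170,70)/(172,130,50)/' h.py
python3 - <<'E'
from h import *
rois={"scene":dict(yellow=(240,300,175,225),red=(305,335,205,240),blue=(120,210,145,210)),"top":dict(yellow=(228,268,155,192),red=(201,214,164,181),blue=(300,375,160,230))}
R={}
for n in rois:
    im=cv2.imread(f"pics/{n}0.png");c=bot.calibration(n)
    for col,r in rois[n].items():
        m=mask(im,col,r);b=max(blobs(m,3),key=lambda q:q[0][4])
        cnt=max(cv2.findContours(m,0,2)[0],key=cv2.contourArea)
        print(n,col,b);R[n,col]=ray(c,b[1])
        if col=="blue":
            P=[plane(c,p,.006) for p in cv2.approxPolyDP(cnt,3,True)[:,0].tolist()]
            print("mat",plane(c,b[1],.006).round(4),np.round(P,3).tolist())
for col in("yellow","red","blue"): print(col,tri([R["scene",col],R["top",col]]))
a=cv2.imread("pics/scene0.png")[170:270,215:345];b=cv2.imread("pics/top0.png")[140:200,185:280]
cv2.imwrite("pics/crop0.png",cv2.resize(a,None,fx=5,fy=5,interpolation=2)); b=cv2.resize(b,None,fx=8,fy=8,interpolation=2)
cv2.imwrite("pics/crop1.png",b)
E
```

```text
scene yellow ([249, 184, 43, 35, 1057], [269.1, 200.7])
scene red ([314, 217, 10, 16, 112], [318.8, 224.9])
scene blue ([140, 157, 54, 42, 1967], [167.0, 177.8])
mat [ 0.4739 -0.241   0.006 ] [[0.365, -0.207, 0.006], [0.433, -0.346, 0.006], [0.573, -0.279, 0.006], [0.508, -0.139, 0.006]]
top yellow ([228, 163, 34, 22, 562], [244.3, 174.0])
top red ([205, 170, 5, 7, 27], [207.0, 173.3])
top blue ([313, 169, 54, 53, 1637], [339.1, 195.2])
mat [ 0.4667 -0.2449  0.006 ] [[0.567, -0.28, 0.006], [0.504, -0.148, 0.006], [0.37, -0.206, 0.006], [0.432, -0.344, 0.006]]
yellow (array([0.53435201, 0.10525909, 0.09693803]), [np.float64(0.0015746552087054315), np.float64(0.0015746552087053322)])
red (array([0.54605781, 0.24484842, 0.06579972]), [np.float64(0.0003414926768527177), np.float64(0.0003414926768526991)])
blue (array([ 0.46782977, -0.24582493, -0.00167978]), [np.float64(0.00042191108105706077), np.float64(0.0004219110810569823)])
```

View pics/crop1.png

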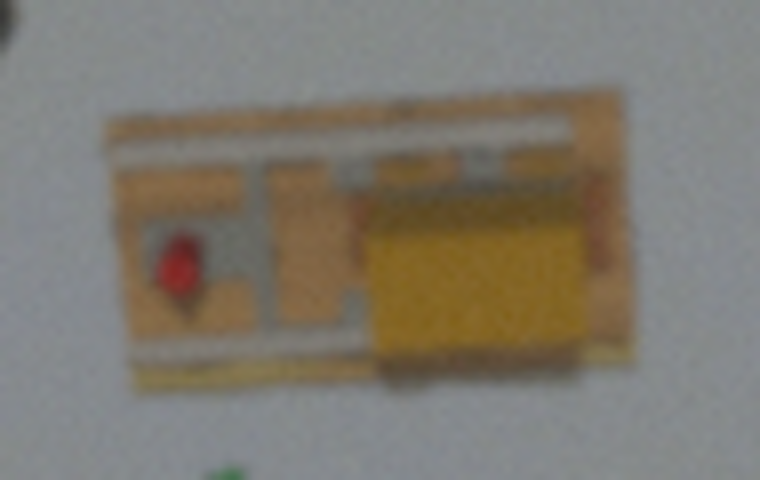

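The crop shows the red knob (208,173 in the full picture) at the stand's +y end, and the yellow lid (244,174). There is no other red knob or yellow lid about. Next I'll get the stand's yaw and work out the move.

```bash
cat >> h.py <<'E'
def axes(yaw):
    Z=Ro.from_euler('z',yaw,degrees=True).as_matrix()
    return Z@Ro.from_euler('y',-30,degrees=True).as_matrix()   # tin axes as columns x,y,z in world
def tool(T):   # tool: z=-tin z, y=tin x
    y,z=-0+T[:,0],-T[:,2]; return np.c_[np.cross(y,z),y,z]
def togo(P,Rt):
    o=bot.get_obs();q=o["tool_rot"];R0=Ro.from_quat([q[1],q[2],q[3],q[0]])
    rv=(Ro.from_matrix(Rt)*R0.inv()).as_rotvec(degrees=True)
    print("t",round(o["time"],2),"shift mm",((np.array(P)-o["position"])*1e3).round(1),"turn deg",rv.round(1),"pos",np.round(o["position"],4),"F",np.round(o["force"],1),"open",round(o["opening"],4))
E
python3 - <<'E'
from h import *
c=bot.calibration("top")
for p,q,z in (((198.1,155),(263.1,151.5),.078),((201.9,189),(264.4,185.6),.008)):
    A,B=plane(c,p,z),plane(c,q,z);d=A-B;print(A.round(3),B.round(3),np.linalg.norm(d),"yaw",np.degrees(np.arctan2(-d[0],d[1])))
kn=np.array([.546,.245,.066])
for yaw in(-3,0,3):
    T=axes(yaw);print(yaw,"lid pred",kn+T@[0,-.138,.0385],"stand",kn+T@[0,-.138,-.028])
    togo(kn+T@[0,0.035,.10],tool(T))
E
```

```text
[0.613 0.277 0.078] [0.622 0.038 0.078] 0.23915306255209284 yaw 2.153426581672674
[0.499 0.272 0.008] [0.508 0.035 0.008] 0.23670674712050294 yaw 2.203022288259105
-3 lid pred [0.51955402 0.10819659 0.09934198] stand [0.55275845 0.10645642 0.04175129]
t 0.1 shift mm [ 295.  -255.2  -78.2] turn deg [ 17.6 -26.9 -70.6] pos [0.2029 0.5378 0.2308] F [-0.5 -0.5  0.4] open 0.0851
0 lid pred [0.52675    0.107      0.09934198] stand [0.56       0.107      0.04175129]
t 0.1 shift mm [ 293.1 -257.8  -78.2] turn deg [ 18.2 -26.3 -67.6] pos [0.2029 0.5378 0.2308] F [-0.5 -0.5  0.4] open 0.0851
3 lid pred [0.53399874 0.10618166 0.09934198] stand [0.56720318 0.10792183 0.04175129]
t 0.1 shift mm [ 291.3 -260.4  -78.2] turn deg [ 18.7 -25.7 -64.7] pos [0.2029 0.5378 0.2308] F [-0.5 -0.5  0.4] open 0.0851
```

Emit:
carry_out --plan '[{"grip": 0, "x": 0.03, "y": -0.026, "z": 0, "wx": 1.8, "wy": -2.5, "wz": -6.3}, {"grip": 0, "x": 0.06, "y": -0.052, "z": 0, "wx": 3.6, "wy": -5, "wz": -12.6}, {"grip": 0, "x": 0.09, "y": -0.078, "z": 0, "wx": 5.4, "wy": -7.5, "wz": -18.9}, {"grip": 0, "x": 0.12, "y": -0.104, "z": 0, "wx": 7.2, "wy": -10, "wz": -25.2}, {"grip": 0, "x": 0.15, "y": -0.13, "z": 0, "wx": 9, "wy": -12.5, "wz": -31.5}]'

```text
time: 0.52
position: [0.3539, 0.4062, 0.2307]
tool_rot: [0.092, 0.44, 0.888, 0.096]
force: [0.2, 0.9, 0.3]
opening: 0.0255
```

```bash
python3 - <<'E'
from h import *
kn=np.array([.546,.245,.066]);T=axes(2.2);togo(kn+T@[0,0.035,.10],tool(T))
E
```

```text
t 0.52 shift mm [ 140.8 -128.2  -78.1] turn deg [  9.6 -13.2 -33.7] pos [0.3539 0.4062 0.2307] F [0.2 0.9 0.3] open 0.0255
```

Emit:
carry_out --plan '[{"grip": 0, "x": 0.028, "y": -0.026, "z": 0, "wx": 1.9, "wy": -2.6, "wz": -6.3}, {"grip": 0, "x": 0.056, "y": -0.052, "z": 0, "wx": 3.8, "wy": -5.2, "wz": -12.6}, {"grip": 0, "x": 0.084, "y": -0.078, "z": 0, "wx": 5.7, "wy": -7.8, "wz": -18.9}, {"grip": 0, "x": 0.112, "y": -0.104, "z": -0.02, "wx": 7.6, "wy": -10.4, "wz": -25.2}, {"grip": 0, "x": 0.14, "y": -0.128, "z": -0.04, "wx": 9.5, "wy": -13.1, "wz": -33.5}]'

```text
time: 0.93
position: [0.4938, 0.2777, 0.1922]
tool_rot: [0.177, 0.66, 0.706, 0.185]
force: [1.5, -0.2, -0.4]
opening: 0.0002
```

```bash
python3 - <<'E'
from h import *
c=bot.calibration("wrist");im=bot.camera("wrist");np.savez("w1.npz",**c);cv2.imwrite("pics/w1.png",im)
kn=np.array([.546,.245,.066]);T=axes(2.2);togo(kn+T@[0,0.035,.10],tool(T))
print("knob top/base px",proj(c,kn+T@[0,0,.02]),proj(c,kn-T@[0,0,.02]),"lid top",proj(c,kn+T@[0,-.138,.07]))
print("cam centre",-np.array(c["R"]).T@c["t"])
E
```

```text
t 0.98 shift mm [ -0.4   3.9 -33.8] turn deg [ 0.4 -0.5 -0.9] pos [0.4951 0.2741 0.1864] F [-0.9 -1.8 -8. ] open -0.0003
knob top/base px [237.76116169 221.49963709] [240.47115298 206.73601384] lid top [233.18604112 376.46155004]
cam centre [0.41915101 0.3547575  0.31572889]
```

View pics/w1.png

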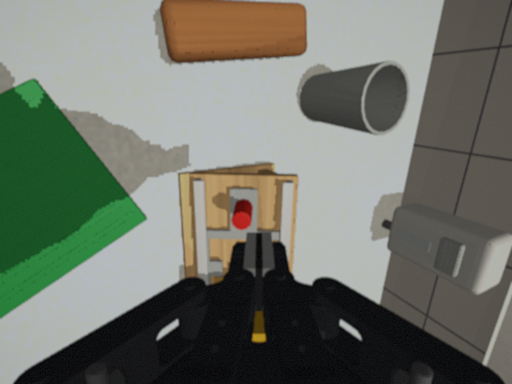

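The wrist view shows the knob at (243,215), about 4 px left of where I predicted it. The brush (235,30) and tumbler (355,97) are well clear.

```bash
python3 - <<'E'
from h import *
w=np.load("w1.npz");b=max(blobs(mask(cv2.imread("pics/w1.png"),"red",(225,262,190,240))),key=lambda q:q[0][4]);print(b)
kn,e=tri([ray(w,b[1]),ray(bot.calibration("scene"),(318.8,224.9)),ray(bot.calibration("top"),(207,173.3))]);print(kn,e)
T=axes(2.2);togo(kn+T@[0,0.034,-.004],tool(T));togo(kn+T@[0,0.034,.1],tool(T))
E
```

```text
([232, 200, 20, 30, 457], [241.9, 214.5])
[0.54701095 0.24473766 0.06768845] [np.float64(0.0011627731840586513), np.float64(0.0004931435993949465), np.float64(0.001432236130438542)]
t 0.98 shift mm [  52.6    4.7 -122.2] turn deg [ 0.4 -0.5 -0.9] pos [0.4951 0.2741 0.1864] F [-0.9 -1.8 -8. ] open -0.0003
t 0.98 shift mm [  0.6   2.7 -32.1] turn deg [ 0.4 -0.5 -0.9] pos [0.4951 0.2741 0.1864] F [-0.9 -1.8 -8. ] open -0.0003
```

Emit:
carry_out --plan '[{"grip": 0, "x": 0.001, "y": 0.003, "z": -0.03, "wx": 0.4, "wy": -0.5, "wz": -0.9}, {"grip": 0, "x": 0.013, "y": 0.0035, "z": -0.053, "wx": 0.4, "wy": -0.5, "wz": -0.9}, {"grip": 0, "x": 0.026, "y": 0.004, "z": -0.076, "wx": 0.4, "wy": -0.5, "wz": -0.9}, {"grip": 0, "x": 0.04, "y": 0.0045, "z": -0.1, "wx": 0.4, "wy": -0.5, "wz": -0.9}, {"grip": 0, "x": 0.0526, "y": 0.005, "z": -0.122, "wx": 0.4, "wy": -0.5, "wz": -0.9}]'

```text
time: 1.4
position: [0.5479, 0.279, 0.0627]
tool_rot: [0.179, 0.67, 0.696, 0.186]
force: [0.8, -0.1, 0.5]
opening: -0.0003
```

Emit:
carry_out --plan '[{"grip": 0, "x": 0, "y": 0, "z": 0}, {"grip": 0, "y": -0.003}, {"grip": 0, "y": -0.006}, {"grip": 0, "y": -0.009}, {"grip": 0, "y": -0.012}]'

```text
invalid input at $.plan[0]: expected keys grip, x, y, z, wx, wy, wz
```

```bash
python3 - <<'E'
from h import *
kn=np.array([.547,.2447,.0677]);T=axes(2.2)
togo(kn+T@[0,0.021-.028,-.004],tool(T))
for n in ("scene",): 
  im=bot.camera(n);print(blobs(mask(im,"red",(295,340,195,245))))
E
```

```text
t 1.4 shift mm [  1.3 -41.2   1.5] turn deg [ 0.  -0.1 -0. ] pos [0.5479 0.279  0.0627] F [ 0.8 -0.1  0.5] open -0.0003
[([314, 217, 10, 16, 116], [318.9, 224.8])]
```

Emit:
carry_out --plan '[{"grip": 0, "x": 0.0002, "y": -0.006, "z": 0.001, "wx": 0, "wy": 0, "wz": 0}, {"grip": 0, "x": 0.0004, "y": -0.012, "z": 0.001, "wx": 0, "wy": 0, "wz": 0}, {"grip": 0, "x": 0.0006, "y": -0.018, "z": 0.001, "wx": 0, "wy": 0, "wz": 0}, {"grip": 0, "x": 0.0009, "y": -0.024, "z": 0.001, "wx": 0, "wy": 0, "wz": 0}, {"grip": 0, "x": 0.0011, "y": -0.03, "z": 0.001, "wx": 0, "wy": 0, "wz": 0}]'

```text
time: 1.87
position: [0.5491, 0.2477, 0.0606]
tool_rot: [0.179, 0.67, 0.696, 0.185]
force: [-0.3, 2.1, 0.1]
opening: 0.0
```

Emit:
carry_out --plan '[{"grip": 0, "x": 0, "y": -0.002, "z": 0, "wx": 0, "wy": 0, "wz": 0}, {"grip": 0, "x": 0.0001, "y": -0.004, "z": 0, "wx": 0, "wy": 0, "wz": 0}, {"grip": 0, "x": 0.0002, "y": -0.006, "z": 0, "wx": 0, "wy": 0, "wz": 0}, {"grip": 0, "x": 0.0003, "y": -0.0075, "z": 0, "wx": 0, "wy": 0, "wz": 0}, {"grip": 0, "x": 0.0003, "y": -0.009, "z": 0, "wx": 0, "wy": 0, "wz": 0}]'

```text
time: 2.28
position: [0.5496, 0.2387, 0.061]
tool_rot: [0.179, 0.67, 0.696, 0.185]
force: [-0.8, 2.1, 2.4]
opening: 0.0001
```

```bash
python3 - <<'E'
from h import *
kn=np.array([.547,.2447,.0677]);T=axes(2.2)
togo(kn+T@[0,0.021-.028,-.004],tool(T))
im=bot.camera("scene");print(blobs(mask(im,"red",(280,340,195,245))))
c=bot.calibration("scene");print(proj(c,kn),proj(c,kn-T@[0,.028,0]))
cv2.imwrite("pics/s2.png",im)
E
```

```text
t 2.28 shift mm [-0.4 -0.9  3.3] turn deg [ 0.1 -0.2 -0. ] pos [0.5496 0.2387 0.061 ] F [-0.8  2.1  2.4] open 0.0001
[([304, 215, 10, 16, 113], [308.7, 222.4])]
[318.87080071 224.72077584] [308.34741228 222.26477265]
```

Emit:
carry_out --plan '[{"grip": 0, "x": 0, "y": -0.001, "z": 0.001, "wx": 0, "wy": 0, "wz": 0}, {"grip": 0, "x": 0, "y": -0.002, "z": 0.002, "wx": 0, "wy": 0, "wz": 0}, {"grip": 0, "x": 0, "y": -0.002, "z": 0.002, "wx": 0, "wy": 0, "wz": 0}, {"grip": 0, "x": 0, "y": -0.003, "z": 0.002, "wx": 0, "wy": 0, "wz": 0}, {"grip": 0, "x": 0, "y": -0.003, "z": 0.002, "wx": 0, "wy": 0, "wz": 0}]'

```text
time: 2.75
position: [0.5489, 0.2378, 0.062]
tool_rot: [0.177, 0.67, 0.697, 0.186]
force: [3.0, 33.0, -13.8]
opening: 0.0001
```

The latch is at its stop: 33 N with no further movement. I'll back off and rise along the tin axis.

Emit:
carry_out --plan '[{"grip": 0, "x": 0, "y": 0.01, "z": 0, "wx": 0, "wy": 0, "wz": 0}, {"grip": 0, "x": 0, "y": 0.02, "z": 0, "wx": 0, "wy": 0, "wz": 0}, {"grip": 0, "x": -0.018, "y": 0.02, "z": 0.032, "wx": 0, "wy": 0, "wz": 0}, {"grip": 0.04, "x": -0.036, "y": 0.02, "z": 0.064, "wx": 0, "wy": 0, "wz": 0}, {"grip": 0.085, "x": -0.054, "y": 0.02, "z": 0.096, "wx": 0, "wy": 0, "wz": 0}]'

```text
time: 3.17
position: [0.4937, 0.2576, 0.1581]
tool_rot: [0.177, 0.67, 0.697, 0.185]
force: [0.8, -0.3, 0.6]
opening: 0.0232
```

```bash
python3 - <<'E'
from h import *
kn=np.array([.547,.2447,.0677]);T=axes(2.2);lid=kn+T@[0,-.138,.0368];print(lid)
togo(lid+T@[0,0,.1],tool(T));togo(lid+T@[0,0,-.019],tool(T))
w=bot.calibration("wrist");im=bot.camera("wrist");cv2.imwrite("pics/w2.png",im);np.savez("w2.npz",**w)
for d in((.026,.048),(-.026,.048),(.026,-.048),(-.026,-.048)): print(proj(w,lid+T@[d[0],d[1],.0315]))
im=bot.camera("scene");print(blobs(mask(im,"red",(280,340,195,245))));c=bot.calibration("scene")
m=mask(im,"yellow",(235,300,170,230));cv2.imwrite("pics/s3.png",im);print(blobs(m))
for d in((.026,.048),(-.026,.048),(.026,-.048),(-.026,-.048)): print("scene",proj(c,lid+T@[d[0],d[1],.0315]),proj(c,lid+T@[d[0],d[1],-.0315]))
E
```

```text
[0.53391108 0.10609538 0.09956973]
t 3.17 shift mm [  -9.8 -153.4   28.1] turn deg [-0.  -0.4 -0.1] pos [0.4937 0.2576 0.1581] F [ 0.8 -0.3  0.6] open 0.0232
t 3.17 shift mm [  49.7 -151.2  -75. ] turn deg [-0.  -0.4 -0.1] pos [0.4937 0.2576 0.1581] F [ 0.8 -0.3  0.6] open 0.0232
[291.21881775 344.31643113]
[225.20357224 343.89163197]
[287.31618849 428.96785907]
[228.93980207 428.48731836]
[([304, 215, 10, 16, 111], [308.6, 222.5])]
[([249, 184, 43, 35, 1056], [269.1, 200.7]), ([243, 227, 6, 3, 10], [245.4, 228.4])]
scene [287.95908172 195.81875898] [283.86128192 218.45444807]
scene [291.49889983 190.01389685] [287.50705459 211.82855951]
scene [251.86310425 187.74296482] [248.46498185 210.16341445]
scene [256.81892632 182.35658499] [253.47321686 203.97000296]
```

View pics/w2.png

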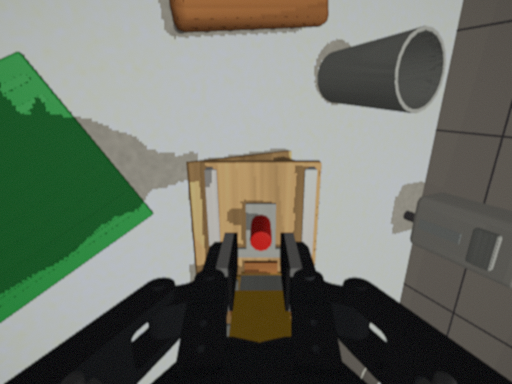

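The wrist view shows the knob home beside the lid (260,315), with the lid centred between the fingers. The scene view's lid corners match the prediction to about 1 px.

Emit:
carry_out --plan '[{"grip": 0.085, "x": -0.016, "y": 0, "z": 0.035, "wx": 0, "wy": -0.4, "wz": 0}, {"grip": 0.085, "x": -0.015, "y": -0.038, "z": 0.035, "wx": 0, "wy": -0.4, "wz": 0}, {"grip": 0.085, "x": -0.013, "y": -0.077, "z": 0.032, "wx": 0, "wy": -0.4, "wz": 0}, {"grip": 0.085, "x": -0.011, "y": -0.116, "z": 0.028, "wx": 0, "wy": -0.4, "wz": 0}, {"grip": 0.085, "x": -0.01, "y": -0.153, "z": 0.028, "wx": 0, "wy": -0.4, "wz": 0}]'

```text
time: 3.68
position: [0.4842, 0.1052, 0.191]
tool_rot: [0.181, 0.668, 0.696, 0.191]
force: [0.8, 0.3, 0.4]
opening: 0.085
```

```bash
python3 - <<'E'
from h import *
T=axes(2.2);lid=np.array([.5339,.1061,.0996])
togo(lid+T@[0,0,.1],tool(T));togo(lid+T@[0,0,-.019],tool(T))
w=bot.calibration("wrist");im=bot.camera("wrist");cv2.imwrite("pics/w3.png",im)
for d in((.026,.048),(-.026,.048),(.026,-.048),(-.026,-.048)): print(proj(w,lid+T@[d[0],d[1],.0315]))
E
```

```text
t 3.68 shift mm [-0.3 -1.  -4.8] turn deg [-0.2  0.5 -0.3] pos [0.4842 0.1052 0.191 ] F [0.8 0.3 0.4] open 0.085
t 3.68 shift mm [  59.2    1.3 -107.8] turn deg [-0.2  0.5 -0.3] pos [0.4842 0.1052 0.191 ] F [0.8 0.3 0.4] open 0.085
[287.94662453 144.23374959]
[218.07932577 144.19404794]
[284.1893986  257.62553436]
[222.72665901 257.81395511]
```

View pics/w3.png

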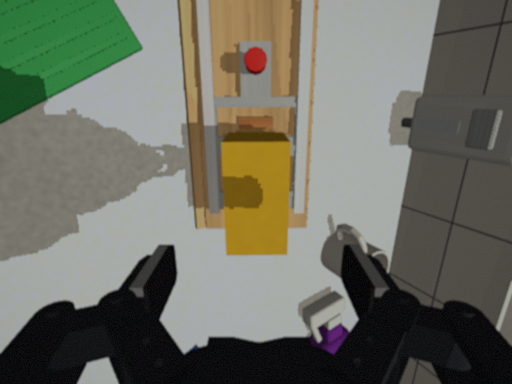

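The lid top spans (221..290, 141) to (226..288, 255). That is about 3 px right of and 2.5 px above the prediction, so the target shifts about 2 mm in +x and 1–2 mm in +y. Descending.

Emit:
carry_out --plan '[{"grip": 0.085, "x": 0.015, "y": 0.002, "z": -0.028, "wx": -0.2, "wy": 0.5, "wz": -0.3}, {"grip": 0.085, "x": 0.03, "y": 0.0025, "z": -0.053, "wx": -0.2, "wy": 0.5, "wz": -0.3}, {"grip": 0.085, "x": 0.043, "y": 0.0025, "z": -0.076, "wx": -0.2, "wy": 0.5, "wz": -0.3}, {"grip": 0.085, "x": 0.053, "y": 0.0025, "z": -0.093, "wx": -0.2, "wy": 0.5, "wz": -0.3}, {"grip": 0.085, "x": 0.061, "y": 0.0025, "z": -0.107, "wx": -0.2, "wy": 0.5, "wz": -0.3}]'

```text
time: 4.15
position: [0.546, 0.1008, 0.0819]
tool_rot: [0.18, 0.672, 0.695, 0.185]
force: [0.6, 0.5, 0.7]
opening: 0.0852
```

Emit:
carry_out --plan '[{"grip": 0.06, "x": 0, "y": 0, "z": 0, "wx": 0, "wy": 0, "wz": 0}, {"grip": 0.06, "x": 0, "y": 0, "z": 0, "wx": 0, "wy": 0, "wz": 0}, {"grip": 0.06, "x": 0, "y": 0, "z": 0, "wx": 0, "wy": 0, "wz": 0}, {"grip": 0.056, "x": 0, "y": 0, "z": 0, "wx": 0, "wy": 0, "wz": 0}, {"grip": 0.056, "x": 0, "y": 0, "z": 0, "wx": 0, "wy": 0, "wz": 0}]'

```text
time: 4.57
position: [0.5462, 0.1009, 0.0831]
tool_rot: [0.181, 0.671, 0.695, 0.185]
force: [0.1, -0.5, 0.1]
opening: 0.0561
```

```bash
python3 - <<'E'
from h import *
T=axes(2.2);lid=np.array([.5339,.1061,.0996]);togo(lid+T@[.002,0.001,-.019],tool(T))
im=bot.camera("wrist");cv2.imwrite("pics/w4.png",im)
E
```

```text
t 4.57 shift mm [-1.1  6.6  1. ] turn deg [ 0.1 -0.   0.3] pos [0.5462 0.1009 0.0831] F [ 0.1 -0.5  0.1] open 0.0561
```

View pics/w4.png

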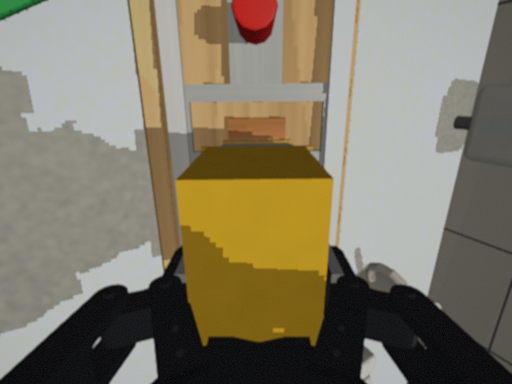

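The fingers straddle the lid evenly, with finger edges at about (183) and (330) and the lid spanning 180–332. The TCP is 6 mm low in y, so I'll correct that and close.

Emit:
carry_out --plan '[{"grip": 0.058, "x": -0.001, "y": 0.003, "z": 0.001, "wx": 0, "wy": 0, "wz": 0.3}, {"grip": 0.058, "x": -0.001, "y": 0.006, "z": 0.001, "wx": 0, "wy": 0, "wz": 0.3}, {"grip": 0.058, "x": -0.001, "y": 0.006, "z": 0.001, "wx": 0, "wy": 0, "wz": 0.3}, {"grip": 0.05, "x": -0.001, "y": 0.006, "z": 0.001, "wx": 0, "wy": 0, "wz": 0.3}, {"grip": 0.04, "x": -0.001, "y": 0.006, "z": 0.001, "wx": 0, "wy": 0, "wz": 0.3}]'

```text
time: 5.03
position: [0.5448, 0.1072, 0.0839]
tool_rot: [0.18, 0.669, 0.696, 0.186]
force: [-7.6, 2.9, 4.1]
opening: 0.0513
```

Emit:
carry_out --plan '[{"grip": 0.04, "x": 0, "y": 0, "z": 0, "wx": 0, "wy": 0, "wz": 0}, {"grip": 0.04, "x": 0, "y": 0, "z": 0, "wx": 0, "wy": 0, "wz": 0}, {"grip": 0.04, "x": 0, "y": 0, "z": 0, "wx": 0, "wy": 0, "wz": 0}, {"grip": 0.04, "x": 0, "y": 0, "z": 0, "wx": 0, "wy": 0, "wz": 0}, {"grip": 0.04, "x": 0, "y": 0, "z": 0, "wx": 0, "wy": 0, "wz": 0}]'

```text
time: 5.45
position: [0.5448, 0.1072, 0.0839]
tool_rot: [0.18, 0.669, 0.696, 0.186]
force: [-3.5, 1.4, 3.2]
opening: 0.0517
```

Gripped at 51.7 mm. Drawing gently along the tin axis.

Emit:
carry_out --plan '[{"grip": 0.04, "x": -0.0015, "y": 0, "z": 0.0026, "wx": 0, "wy": 0, "wz": 0}, {"grip": 0.04, "x": -0.003, "y": -0.0001, "z": 0.0052, "wx": 0, "wy": 0, "wz": 0}, {"grip": 0.04, "x": -0.0045, "y": -0.0002, "z": 0.0078, "wx": 0, "wy": 0, "wz": 0}, {"grip": 0.04, "x": -0.006, "y": -0.0002, "z": 0.0104, "wx": 0, "wy": 0, "wz": 0}, {"grip": 0.04, "x": -0.0075, "y": -0.0003, "z": 0.013, "wx": 0, "wy": 0, "wz": 0}]'

```text
time: 5.87
position: [0.5369, 0.1069, 0.0969]
tool_rot: [0.18, 0.67, 0.696, 0.185]
force: [2.9, 1.0, -9.0]
opening: 0.0514
```

Emit:
carry_out --plan '[{"grip": 0.04, "x": -0.0025, "y": -0.0001, "z": 0.0043, "wx": 0, "wy": 0, "wz": 0}, {"grip": 0.04, "x": -0.005, "y": -0.0002, "z": 0.0087, "wx": 0, "wy": 0, "wz": 0}, {"grip": 0.04, "x": -0.0075, "y": -0.0003, "z": 0.013, "wx": 0, "wy": 0, "wz": 0}, {"grip": 0.04, "x": -0.01, "y": -0.0004, "z": 0.0173, "wx": 0, "wy": 0, "wz": 0}, {"grip": 0.04, "x": -0.0125, "y": -0.0005, "z": 0.0217, "wx": 0, "wy": 0, "wz": 0}]'

```text
time: 6.28
position: [0.5242, 0.1063, 0.1192]
tool_rot: [0.18, 0.669, 0.697, 0.185]
force: [4.4, -0.5, -9.6]
opening: 0.0514
```

```bash
python3 - <<'E'
from h import *
T=axes(2.2);togo(np.array([.5448,.1072,.0839])+T@[0,0,.090],tool(T))
w=bot.calibration("wrist");im=bot.camera("wrist");cv2.imwrite("pics/w5.png",im);s=bot.camera("scene")
cv2.imwrite("pics/s5.png",cv2.resize(s[150:270,205:345],None,fx=4,fy=4,interpolation=2))
m=mask(s,"yellow",(235,300,150,230));print(blobs(m));print(blobs(mask(s,"red",(280,340,195,245))))
E
```

```text
t 6.28 shift mm [-24.3  -0.9  42.7] turn deg [ 0.1 -0.1 -0. ] pos [0.5242 0.1063 0.1192] F [ 4.4 -0.5 -9.6] open 0.0514
[([251, 169, 43, 36, 810], [271.5, 187.3]), ([237, 226, 6, 4, 11], [239.4, 227.1])]
[([304, 215, 10, 16, 111], [308.6, 222.5])]
```

View pics/s5.png

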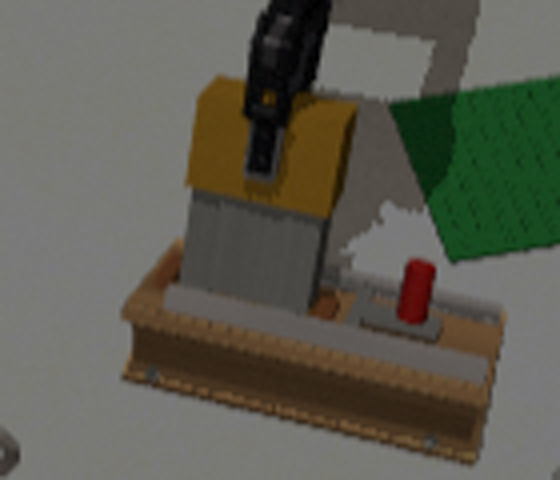

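The scene crop shows the lid (265,140) drawn partway, the tin still seated and the knob home. The force is about 10 N. I'll keep drawing.

Emit:
carry_out --plan '[{"grip": 0.04, "x": -0.0025, "y": -0.0001, "z": 0.0043, "wx": 0, "wy": 0, "wz": 0}, {"grip": 0.04, "x": -0.005, "y": -0.0002, "z": 0.0087, "wx": 0, "wy": 0, "wz": 0}, {"grip": 0.04, "x": -0.0075, "y": -0.0003, "z": 0.013, "wx": 0, "wy": 0, "wz": 0}, {"grip": 0.04, "x": -0.01, "y": -0.0004, "z": 0.0173, "wx": 0, "wy": 0, "wz": 0}, {"grip": 0.04, "x": -0.0125, "y": -0.0005, "z": 0.0217, "wx": 0, "wy": 0, "wz": 0}]'

```text
time: 6.8
position: [0.5122, 0.1059, 0.1427]
tool_rot: [0.181, 0.669, 0.696, 0.186]
force: [0.4, -0.8, -0.3]
opening: 0.0514
```

Emit:
carry_out --plan '[{"grip": 0.04, "x": -0.005, "y": -0.0001, "z": 0.0087, "wx": 0, "wy": 0, "wz": 0}, {"grip": 0.04, "x": -0.01, "y": -0.0002, "z": 0.0173, "wx": 0, "wy": 0, "wz": 0}, {"grip": 0.04, "x": -0.015, "y": -0.0003, "z": 0.026, "wx": 0, "wy": 0, "wz": 0}, {"grip": 0.04, "x": -0.02, "y": -0.0004, "z": 0.0346, "wx": 0, "wy": 0, "wz": 0}, {"grip": 0.04, "x": -0.025, "y": -0.0005, "z": 0.0433, "wx": 0, "wy": 0, "wz": 0}]'

```text
time: 7.22
position: [0.4867, 0.1054, 0.1872]
tool_rot: [0.181, 0.669, 0.696, 0.187]
force: [-0.9, 0.6, -1.4]
opening: 0.0515
```

```bash
python3 - <<'E'
from h import *
T=axes(2.2);togo([.47,-.245,.14],np.c_[[0,-1.,0],[-1,0,0],[0,0,-1]]@np.diag([-1,-1,1])) 
s=bot.camera("scene");cv2.imwrite("pics/s6.png",cv2.resize(s[120:270,195:345],None,fx=3.5,fy=3.5,interpolation=2))
E
```

```text
t 7.22 shift mm [ -16.7 -350.4  -47.2] turn deg [-0.5 30.1 -2.2] pos [0.4867 0.1054 0.1872] F [-0.9  0.6 -1.4] open 0.0515
```

View pics/s6.png

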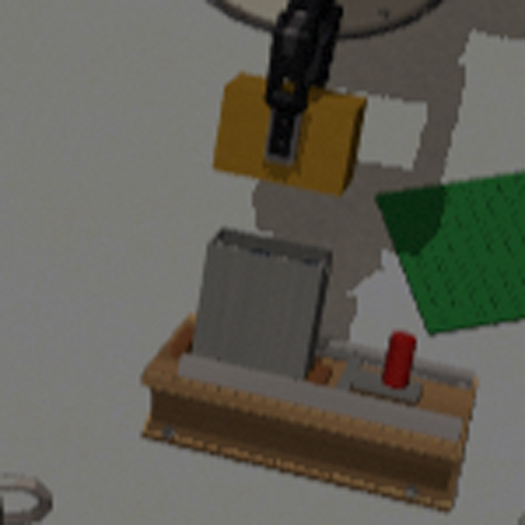

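The lid is clear of the tin, and the tin stays latched (knob at 400,360 in the crop). I'll carry the lid to the mat while turning it upright.

Emit:
carry_out --plan '[{"grip": 0.04, "x": -0.003, "y": -0.03, "z": 0.01, "wx": 0, "wy": 2, "wz": 0}, {"grip": 0.04, "x": -0.006, "y": -0.065, "z": 0.01, "wx": 0, "wy": 8, "wz": -0.5}, {"grip": 0.04, "x": -0.01, "y": -0.1, "z": 0.01, "wx": -0.1, "wy": 14, "wz": -1}, {"grip": 0.04, "x": -0.012, "y": -0.135, "z": 0.005, "wx": -0.3, "wy": 20, "wz": -1.5}, {"grip": 0.04, "x": -0.014, "y": -0.17, "z": 0, "wx": -0.4, "wy": 25, "wz": -2}]'

```text
time: 7.68
position: [0.4727, -0.0664, 0.1903]
tool_rot: [0.031, 0.705, 0.708, 0.032]
force: [1.2, -0.1, -0.6]
opening: 0.0516
```

Emit:
carry_out --plan '[{"grip": 0.04, "x": 0, "y": -0.035, "z": -0.01, "wx": 0, "wy": 2, "wz": 0}, {"grip": 0.04, "x": 0, "y": -0.07, "z": -0.02, "wx": 0, "wy": 4, "wz": 0}, {"grip": 0.04, "x": 0, "y": -0.105, "z": -0.035, "wx": 0, "wy": 5, "wz": 0}, {"grip": 0.04, "x": 0, "y": -0.14, "z": -0.05, "wx": 0, "wy": 5, "wz": 0}, {"grip": 0.04, "x": 0, "y": -0.175, "z": -0.065, "wx": 0, "wy": 5, "wz": 0}]'

```text
time: 8.1
position: [0.4725, -0.2432, 0.1246]
tool_rot: [0.0, 0.706, 0.708, 0.001]
force: [0.4, -0.3, -1.0]
opening: 0.0512
```

```bash
python3 - <<'E'
from h import *
togo([.469,-.244,.05],np.c_[[0,1.,0],[1,0,0],[0,0,-1]])
s=bot.camera("scene");cv2.imwrite("pics/s7.png",cv2.resize(s[90:230,90:260],None,fx=4.5,fy=4.5,interpolation=2))
E
```

```text
t 8.1 shift mm [ -3.5  -0.8 -74.6] turn deg [-0.1  0.1 -0.2] pos [ 0.4725 -0.2432  0.1246] F [ 0.4 -0.3 -1. ] open 0.0512
```

View pics/s7.png

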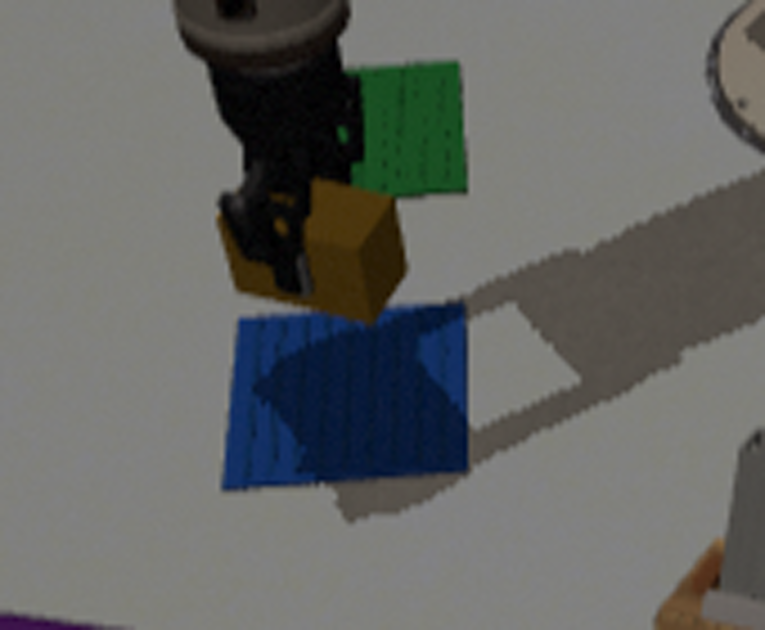

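The held lid is over the blue mat, with visible lower corners at crop (237,290), (372,325) and (407,268). I'll check its uprightness against the corners predicted for an upright lid.

```bash
python3 - <<'E'
from h import *
c=bot.calibration("scene");C=np.array([.4725,-.2432,.1246+.019])
f=lambda d:((proj(c,C+np.array(d))-90)*4.5).round(0)
for a in(-5,0,5):
    R=Ro.from_euler('x',a,degrees=True).as_matrix();print(a,[f(R@np.array(d)) for d in((.026,-.048,-.0315),(.026,.048,-.0315),(-.026,.048,-.0315),(.026,.048,.0315),(-.026,.048,.0315))])
E
```

```text
-5 [array([228., 282.]), array([366., 326.]), array([402., 273.]), array([360., 254.]), array([397., 200.])]
0 [array([233., 288.]), array([370., 323.]), array([406., 269.]), array([355., 248.]), array([393., 194.])]
5 [array([238., 294.]), array([372., 319.]), array([408., 265.]), array([349., 242.]), array([387., 188.])]
```

The corners match an upright lid to about 1 px of the image. Lowering.

Emit:
carry_out --plan '[{"grip": 0.04, "x": -0.002, "y": 0, "z": -0.03, "wx": 0, "wy": 0, "wz": 0}, {"grip": 0.04, "x": -0.0035, "y": -0.001, "z": -0.055, "wx": 0, "wy": 0, "wz": 0}, {"grip": 0.04, "x": -0.0035, "y": -0.001, "z": -0.075, "wx": 0, "wy": 0, "wz": 0}, {"grip": 0.04, "x": -0.0035, "y": -0.001, "z": -0.09, "wx": 0, "wy": 0, "wz": 0}, {"grip": 0.04, "x": -0.0035, "y": -0.001, "z": -0.098, "wx": 0, "wy": 0, "wz": 0}]'

```text
time: 8.57
position: [0.4672, -0.2483, 0.0217]
tool_rot: [-0.002, 0.707, 0.707, -0.0]
force: [-0.0, 0.4, -1.4]
opening: 0.0514
```

Emit:
carry_out --plan '[{"grip": 0.04, "x": 0, "y": 0, "z": -0.001, "wx": 0, "wy": 0, "wz": 0}, {"grip": 0.04, "x": 0, "y": 0, "z": -0.002, "wx": 0, "wy": 0, "wz": 0}, {"grip": 0.04, "x": 0, "y": 0, "z": -0.003, "wx": 0, "wy": 0, "wz": 0}, {"grip": 0.04, "x": 0, "y": 0, "z": -0.004, "wx": 0, "wy": 0, "wz": 0}, {"grip": 0.04, "x": 0, "y": 0, "z": -0.005, "wx": 0, "wy": 0, "wz": 0}]'

```text
time: 8.98
position: [0.4677, -0.2484, 0.0191]
tool_rot: [-0.001, 0.707, 0.708, -0.0]
force: [-18.4, 15.1, 44.9]
opening: 0.0515
```

Contact at TCP z = 0.019, as expected. I'll ease up slightly, then open.

Emit:
carry_out --plan '[{"grip": 0.04, "x": 0, "y": 0, "z": 0.0005, "wx": 0, "wy": 0, "wz": 0}, {"grip": 0.04, "x": 0, "y": 0, "z": 0.0005, "wx": 0, "wy": 0, "wz": 0}, {"grip": 0.055, "x": 0, "y": 0, "z": 0.0005, "wx": 0, "wy": 0, "wz": 0}, {"grip": 0.07, "x": 0, "y": 0, "z": 0.0005, "wx": 0, "wy": 0, "wz": 0}, {"grip": 0.085, "x": 0, "y": 0, "z": 0.0005, "wx": 0, "wy": 0, "wz": 0}]'

```text
time: 9.4
position: [0.4678, -0.2485, 0.0197]
tool_rot: [-0.001, 0.707, 0.708, -0.0]
force: [-0.1, -0.4, 0.1]
opening: 0.0768
```

Emit:
carry_out --plan '[{"grip": 0.085, "x": 0, "y": 0, "z": 0.0005, "wx": 0, "wy": 0, "wz": 0}, {"grip": 0.085, "x": 0, "y": 0, "z": 0.0005, "wx": 0, "wy": 0, "wz": 0}, {"grip": 0.085, "x": 0, "y": 0, "z": 0.005, "wx": 0, "wy": 0, "wz": 0}, {"grip": 0.085, "x": 0, "y": 0, "z": 0.02, "wx": 0, "wy": 0, "wz": 0}, {"grip": 0.085, "x": 0, "y": 0, "z": 0.04, "wx": 0, "wy": 0, "wz": 0}]'

```text
time: 9.82
position: [0.4671, -0.248, 0.0592]
tool_rot: [-0.002, 0.707, 0.708, -0.0]
force: [-1.1, -0.1, -0.4]
opening: 0.085
```

Emit:
carry_out --plan '[{"grip": 0.085, "x": 0, "y": 0, "z": 0.03, "wx": 0, "wy": 0, "wz": 0}, {"grip": 0.085, "x": 0, "y": 0, "z": 0.06, "wx": 0, "wy": 0, "wz": 0}, {"grip": 0.085, "x": 0, "y": 0, "z": 0.1, "wx": 0, "wy": 0, "wz": 0}, {"grip": 0.085, "x": -0.03, "y": 0, "z": 0.12, "wx": 0, "wy": 0, "wz": 0}, {"grip": 0.085, "x": -0.06, "y": 0, "z": 0.14, "wx": 0, "wy": 0, "wz": 0}]'

```text
time: 10.23
position: [0.407, -0.2478, 0.2011]
tool_rot: [-0.002, 0.706, 0.708, -0.0]
force: [-0.6, -0.9, -0.2]
opening: 0.0852
```

```bash
python3 - <<'E'
from h import *
s=bot.camera("scene");cv2.imwrite("pics/s8.png",cv2.resize(s[100:300,60:400],None,fx=2.3,fy=2.3,interpolation=2))
c=bot.calibration("scene");C=np.array([.4677,-.2484,.0375])
m=mask(s,"yellow",(120,215,120,215));cnt=max(cv2.findContours(m,0,2)[0],key=cv2.contourArea);print(cv2.approxPolyDP(cnt,2,True)[:,0].tolist())
print([proj(c,C+np.array(d)).round(0).tolist() for d in((.026,-.048,-.0315),(.026,.048,-.0315),(-.026,.048,-.0315),(.026,-.048,.0315),(-.026,-.048,.0315),(-.026,.048,.0315))])
print(blobs(mask(s,"red",(280,340,195,245))))
E
```

```text
[[145, 164], [173, 171], [180, 160], [152, 153]]
[[148.0, 178.0], [176.0, 185.0], [184.0, 174.0], [144.0, 163.0], [152.0, 152.0], [181.0, 159.0]]
[([304, 215, 10, 16, 111], [308.6, 222.5])]
```

View pics/s8.png

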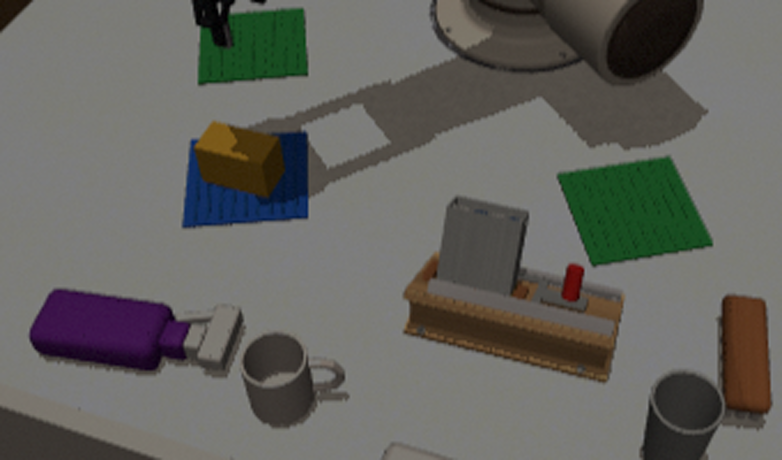

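The lid (240,160) stands upright on the blue mat, with its top corners within 1 px of the prediction. The latch is home and the tin is in its stand, and the other objects look untouched. Handing in.

```bash
python3 -c "
from bench import bot
print(bot.job_done())"
```

```text
the job is handed in; nothing more can be done
None
```

The latch is fully home, and the yellow lid is off the tin and standing mouth down on the blue mat. I handed the job in at about 10 s of the 48 s allowed; no verdict is reported.

- **Latch:** I pushed the red knob with shut fingers until it stopped moving at 33 N. In the last picture the knob was still at its home pixel (308.6, 222.5), about 27 mm from where it started.
- **Lid draw:** I pinched the lid at its middle and drew it off along the tin's axis with about 10 N, turned it upright and carried it to the mat. The tin stayed seated in its stand.
- **Set-down:** I lowered the lid until it touched, pressing with about 45 N for a moment, then eased off and opened. That was harder than needed but under the 120 N wrist limit.
- **Last checks:** The lid's top corners lay within about 1 px of an upright lid near the middle of the mat. By eye, the mug, spray bottle, brush and tumbler looked untouched. The gripper was about 0.2 m above the table and clear of everything.
- **Disagreements:** The wrist view placed the lid about 2 mm from my first estimate. The gripper also arrived 6 mm off in y, which I corrected before closing on the lid. No check failed.

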